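# Bring the dosing pump round over the measuring cup and hold the caddy

## Task

On the sowing bench, slowly and gently turn the revolving bottle caddy, without touching the bottles or the cup, until the spout of the pump bottle is over the middle of the measuring cup that stands on the drip tray in front of the caddy. Then keep hold of the caddy so that it stays still while I press the pump: finish while holding it, do not let go. Leave the seedling, the sieve and the trowel where they are.

Things in the scene. Friction and masses are not known exactly. Their poses are not given: they have to be found in the camera images.
- foot: Fixed foot of the dosing station: a grey round pedestal (210 mm across, 34 mm high) under the revolving caddy, with a square steel drip tray (120 x 120 mm, rim 17 mm high) on its front. Origin on the table top, on the caddy's turning axis. Its -x axis points at the middle of the drip tray, which lies 172 mm from the axis; z is up.
- caddy: Revolving caddy: steel deck 256 mm across, 36 to 44 mm above the table, five ring sockets (71 mm across, 12 mm high) 88 mm from the axis, a central post (12 mm) with a T-handle. Turns endlessly both ways about its vertical axis, stays where left (friction 0.03 N m, inertia 0.025 kg m2). Origin on the axis, under the deck; -x points to the pump bottle's socket, z up.
- handle (a point): Middle of the caddy's wooden T-handle, on the turning axis, 252 mm above the table. The grip is a straight bar 90 mm long along the caddy's y axis, 16 mm thick along the caddy's x axis and 24 mm high (240 to 264 mm above the table). The tallest container below it reaches 232 mm above the table.
- pump_place (a point): Middle of the floor of the socket in which the pump bottle stands, on the deck (44 mm above the table), 88 mm from the turning axis. It turns with the caddy.
- pump_bottle: White plastic bottle (62 mm across, 188 mm high with its pump), the only one with a dosing pump: a round pump head with a long thin spout that sticks out level over the caddy's edge. It stands loose in its socket, 2 mm play all round. Origin at the centre of its underside; its -x axis points along the spout, roughly (within 0.2 rad) straight outwards from the caddy's axis; z is up.
- spout (a point): Outlet at the drooping tip of the pump bottle's spout, 82 mm from the bottle's centre line, about 170 mm from the caddy's turning axis and 206 mm above the table. It turns with the caddy.
- cup: White plastic measuring cup, open at the top, 64 mm across the mouth (54 mm at its foot), 90 mm high, standing loose on the drip tray 10 mm above the table. Origin at the centre of its underside; z is up.
- cup_mouth (a point): Centre of the measuring cup's mouth, 100 mm above the table, about 172 mm from the caddy's turning axis.
- spray_bottle: White bottle with a grey trigger spray head, 62 mm across, 177 mm high, loose in a socket of the caddy. Origin at the centre of its underside.
- squat_jar: Grey jar with a screw lid, 62 mm across, 95 mm high, loose in a socket of the caddy. Origin at the centre of its underside.
- tall_bottle: Amber bottle with a narrow neck and cap, 62 mm across, 165 mm high, loose in a socket of the caddy. Origin at the centre of its underside.
- tin: Bare metal tin, 62 mm across, 115 mm high, loose in a socket of the caddy. Origin at the centre of its underside.
- pot: Terracotta pot with an onion seedling, 94 mm across, 85 mm high without the leaves, on the left of the table. Not to be disturbed. Origin at the centre of its underside.
- sieve: Round steel sieve pan, 200 mm across, 60 mm high, on the right of the table. Not to be disturbed. Origin at the centre of its underside.
- trowel: Hand trowel with a wooden handle, 325 mm long, lying flat beyond the caddy. Not to be disturbed. Origin near its middle, on the table.
Mind the look-alikes: they are no part of the job. Leave any blue look-alike of the tall_bottle alone.

How it is judged (in metres and radians):
At the end, for the whole second after the job is handed in: Spout outlet within 18 mm horizontally of the centre of the cup's mouth; caddy at rest (below 0.05 rad/s) with the fingers on it (over 2 N); pump bottle within 8 mm of its socket's middle; all containers upright (0.1 rad) on the caddy; cup upright, within 8 mm of its start (horizontal distance between spout and cup_mouth below 0.018 m and contact force between the fingers and caddy above 2 N and angular speed of caddy below 0.05 rad/s and horizontal distance between pump_bottle and pump_place below 0.008 m and distance of cup from where it was at the start of the episode below 0.008 m and angle between each of cup, pump_bottle, spray_bottle, squat_jar, tall_bottle, tin's own z axis and vertical below 0.1 rad and z of each of spray_bottle, squat_jar, tall_bottle, tin in the frame of caddy above -0.005 m); the arm keeps its last pose, push and grip.
It fails at once if the robot pushes on one of the bottles, the jar or the tin in the caddy (contact force between any of the fingers, the arm and pump_bottle above 1 N or contact force between any of the fingers, the arm and spray_bottle above 1 N or contact force between any of the fingers, the arm and squat_jar above 1 N or contact force between any of the fingers, the arm and tall_bottle above 1 N or contact force between any of the fingers, the arm and tin above 1 N).
It fails at once if the measuring cup is touched or shifted (contact force between any of the arm, the fingers and cup above 1 N or distance of cup from where it was at the start of the episode above 0.015 m).
It fails at once if the caddy is spun faster than 4 rad/s (angular speed of caddy above 4 rad/s).
It fails at once if the potted seedling, the sieve or the trowel is shifted by more than 20 mm (distance of any of pot, sieve, trowel from where it was at the start of the episode above 0.02 m).
It also fails if it takes over 64 s, if anything falls off the work surface, if the arm or the gripper's body presses on something with over 40 N, if the wrist force passes 120 N, or if a joint passes its speed limit or range.

## Robot

A 6-joint arm with a two-finger parallel gripper is mounted at the origin on the work surface. World frame = base frame: x ahead of the robot, y to its left, z up, the work surface at z = 0. Lengths are in mm, angles in rad, forces in N, time in s.
With the tool pointing down it reaches from about 350 to 875 mm from the base axis. Payload 4.2 kg.
Tool frame: the origin (TCP) lies between the finger pads; the fingertips stand 19 mm ahead of it and the grasp point (between the pads) is the TCP; y points along the fingers, z is the direction in which the jaws open and shut, and the axes are right-handed (so a half turn about y gives the same grasp; the last joint's range is limited). The gripper opens to 85 mm and grips with 20 to 120 N. Pads are 22 mm wide; open, the fingers measure 114 mm over their backs; the gripper's body (76 mm by 85 mm) begins 54 mm behind the grasp point. The pads swing forward as they close: fully open they stand 13 mm farther back than shut.
Start: joints at [-0.985, 0.385, 0.008, 0, -1.194, -0.259], TCP at [200.649, -591.895, 250.312] pointing down, gripper open.
Joint ranges: [-3.14, 3.14], [-1.21, 2.06], [-1.07, 1.41], [-3.16, 2.05], [-2.99, -0.16], [-3.1, 3.1]. Speed limits (rad/s): [2.79, 2.79, 3.14, 3.14, 3.14, 3.14].

## Interface

Orientations are given as a unit quaternion [x, y, z, w].
In Python, from bench import arm gives the robot as it stands.
- The arm moves only by the shell command python3 -m inch 'ROWS'. ROWS is JSON, a list of rows, each a list of 7 numbers: the opening, from 0 (shut) to 1 (fully open), then the shift along the tool's x, y, z in cm, then the turn, a rotation vector about the tool's x, y, z in degrees. A call has 1 to 20 rows; each row is the pose to reach, as a shift and turn from the pose commanded when the call began, along the tool's axes at that moment; what a row does not reach only later rows make up. A row lasts 1/12 s, in which the tool goes at most 41.7 mm and 7.16 degrees, less where a joint would pass 70% of its speed; a pose out of reach is approached as far as the arm can. A call with a gripper value outside its range is refused whole. The fingers move at their own pace and stop on an object; the grip force is fixed at half the most. Time passes only in rows, so rows that repeat a pose let the fingers close. It gives the time, the measured TCP pose, the force and the opening at its end, in the units of the state.
- arm.read_state(): the state, without advancing time (a new reading comes with each control period).
- arm.get_image(name): name is "side" or "top" or "wrist"; returns the picture (384x512x3 uint8, red, green, blue); there is no depth.
- arm.camera_params(name): a dict with "fx", "fy", "cx", "cy" (pixels), "rvec" (rotation vector, rad) and "tvec" (3), from world to camera coordinates, as OpenCV has them. Camera axes: x right, y down, z forward; pixel columns grow to the right and rows downward; lengths in mm; the calibration is good to about 2 mm. A picture is of the moment at which its call begins: read the wrist's pose just before it. camera_params takes no time and is no camera call; for the wrist camera it gives the pose at the moment of the call.
- arm.job_done(): hands the job in, once; it reports no verdict.
Trained networks look in the newest picture that a camera, given by its name, has taken for a name from the list of things; names that differ only in an ending like _2 or _b are one class to them, and where a whole thing is asked for, a point or a joint stands for the part that bears it (a point fixed in the world has none). Each returns a list of dicts, best first, with "conf" (0 to 1); they miss things now and then, are a little off and sometimes report something else, mostly with a low value. They report only what shows in the picture. A call takes as long as a camera call. They do not tell look-alikes from the thing itself.
- arm.masks_of(label, camera): "mask" (384x512 bool, what is visible of it) and "extent" ([left, top, width, height] in pixels, round what is visible of it).
The state is a dict: "clock": time; "joints": joint angles; "joint_vel": joint speeds; "joint_efforts": joint torques, N m; "position": TCP position; "ee_rot": TCP orientation; "contact_force": force on the tool from outside, world axes, zero at the start; "wrist_torque": the same for the moment, N m; "gripper_width": finger opening in mm.
Only numpy, scipy, OpenCV 4.12 (cv2) and the standard library are available. Lean on these libraries where they do the work, as an engineer would, in place of code of your own. Each camera call takes 0.05 s, during which the arm holds its last target.

## Working session

There is one attempt and no reset: what is moved stays moved. The work goes in short steps, Python scripts to look and compute and a shell command to move; the robot and the scene stay as the last step left them, time stands still between calls to the robot, and variables do not carry over. Pictures are saved under pics/ and viewed, and the job is handed in when it is done.

```bash
ls; mkdir -p pics; python3 - <<'E'
from bench import arm
import cv2
print(arm.read_state())
for n in ("side","top","wrist"):
    im=arm.get_image(n); cv2.imwrite(f"pics/{n}0.png",im[:,:,::-1]); print(n,arm.camera_params(n))
E
```

```text
pics
{'clock': 0.0, 'joints': array([-9.85390769e-01,  3.85546757e-01,  6.61880527e-03, -5.23202315e-04,
       -1.19400907e+00, -2.58588035e-01]), 'joint_vel': array([-0.00015826, -0.00037565, -0.00077104, -0.00038854, -0.00078337,
       -0.0001977 ]), 'joint_efforts': array([ 7.88467187e-04, -3.92291272e+01,  1.88403833e+01,  4.18619514e+00,
       -4.64726720e-03, -2.05730925e-05]), 'position': array([ 200.48313557, -591.38921467,  249.22112345]), 'ee_rot': array([-0.69693684, -0.11481335,  0.11511964,  0.69845859]), 'contact_force': array([-0.10305077, -1.1283064 ,  0.57844242]), 'wrist_torque': array([ 0.06695787,  0.01478982, -0.00667857]), 'gripper_width': 85.59374068998211}
side {'fx': 434.334906304377, 'fy': 434.334906304377, 'cx': 255.16683416032117, 'cy': 188.06278354981356, 'rvec': array([ 0.13755001, -2.87125552,  1.17955506]), 'tvec': array([ 613.81533979,  148.24422575, 1422.5028865 ])}
top {'fx': 464.8777201967644, 'fy': 464.8777201967644, 'cx': 255.8629376518089, 'cy': 197.0754466294674, 'rvec': array([ 2.13910728, -2.0991401 ,  0.19178713]), 'tvec': array([   9.41613523,  620.12024961, 1780.28907753])}
wrist {'fx': 330.1229474602291, 'fy': 330.1229474602291, 'cx': 257.7576207144162, 'cy': 192.4735787539605, 'rvec': array([-1.70163928, -2.37431762, -0.40170312]), 'tvec': array([622.66096667, -42.07959647, 381.97647551])}
```

View pics/side0.png

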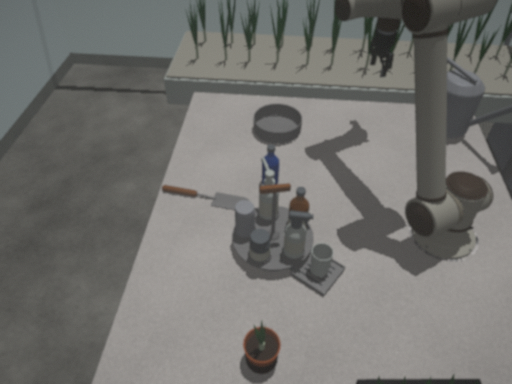

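View pics/top0.png

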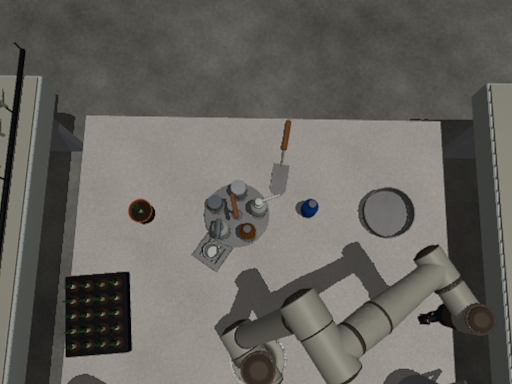

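View pics/wrist0.png

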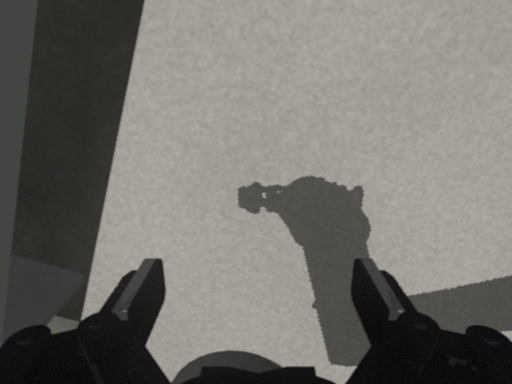

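```bash
cat > h.py <<'E'
import numpy as np, cv2
from bench import arm
from scipy.spatial.transform import Rotation as R
def ray(cam,u,v,P=None):
    P=P or arm.camera_params(cam)
    Rm=R.from_rotvec(P['rvec']).as_matrix(); t=np.array(P['tvec'])
    d=Rm.T@np.array([(u-P['cx'])/P['fx'],(v-P['cy'])/P['fy'],1.]); return -Rm.T@t,d
def atz(cam,u,v,z,P=None):
    c,d=ray(cam,u,v,P); return c+d*(z-c[2])/d[2]
def proj(cam,X,P=None):
    P=P or arm.camera_params(cam)
    p=R.from_rotvec(P['rvec']).as_matrix()@np.array(X,float)+P['tvec']
    return np.array([P['fx']*p[0]/p[2]+P['cx'],P['fy']*p[1]/p[2]+P['cy']])
E
python3 - <<'E'
from h import *
for n in ("top","side"):
    im=arm.get_image(n)
    c=im[160:290,170:340] if n=="top" else im[130:300,200:370]
    cv2.imwrite(f"pics/{n}1z.png",cv2.resize(c[:,:,::-1],None,fx=4 if n=="top" else 3.5,fy=4 if n=="top" else 3.5,interpolation=cv2.INTER_CUBIC))
    for l in ("handle","pump_bottle","spout","cup","foot","caddy","tall_bottle"):
        for m in arm.masks_of(l,n)[:2]:
            ys,xs=np.nonzero(m['mask']); print(n,l,round(m['conf'],2),m['extent'],xs.mean().round(1),ys.mean().round(1))
E
```

```text
top handle 0.64 [204.9, 184.3, 66.3, 62.5] 237.8 216.4
top handle 0.45 [252.8, 194.9, 22.7, 24.1] 259.7 205.9
top pump_bottle 0.87 [253.7, 191.5, 26.5, 23.6] 259.4 206.2
top spout 0.6 [207.8, 197.1, 15.3, 16.9] 215.0 204.2
top spout 0.58 [251.1, 192.0, 28.1, 27.4] 259.4 206.2
top cup 0.54 [204.5, 241.4, 15.5, 16.0] 211.0 250.7
top cup 0.21 [270.7, 124.9, 22.5, 69.3] 280.4 167.7
top foot 0.71 [190.7, 230.9, 42.7, 40.0] 210.9 252.8
top foot 0.36 [250.6, 194.1, 28.4, 26.2] 260.3 205.8
top caddy 0.63 [205.6, 185.4, 60.9, 61.7] 236.6 216.5
top tall_bottle 0.77 [300.8, 200.4, 17.8, 18.6] 308.5 208.5
top tall_bottle 0.7 [130.1, 193.8, 22.9, 29.5] 140.8 211.7
side handle 0.84 [232.9, 185.5, 83.4, 86.5] 272.5 235.5
side pump_bottle 0.66 [256.8, 157.7, 20.0, 60.6] 267.0 194.6
side pump_bottle 0.65 [162.0, 182.8, 88.6, 26.7] 208.3 196.9
side spout 0.76 [259.1, 160.6, 20.5, 58.1] 266.9 195.6
side spout 0.71 [291.2, 251.8, 55.6, 43.5] 317.2 275.0
side cup 0.76 [308.0, 243.4, 25.1, 34.9] 321.1 259.6
side cup 0.73 [256.2, 155.1, 21.6, 64.4] 267.5 195.6
side foot 0.68 [290.1, 255.2, 56.9, 43.1] 317.3 276.3
side caddy 0.75 [235.7, 183.0, 78.4, 90.7] 272.6 235.4
side tall_bottle 0.85 [262.7, 145.5, 17.1, 36.0] 271.4 163.5
side tall_bottle 0.66 [292.0, 186.7, 15.9, 26.8] 299.7 201.1
```

View pics/top1z.png

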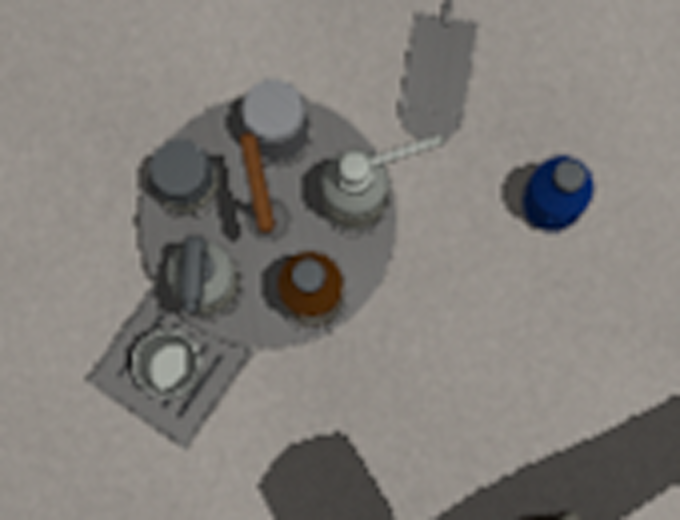

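View pics/side1z.png

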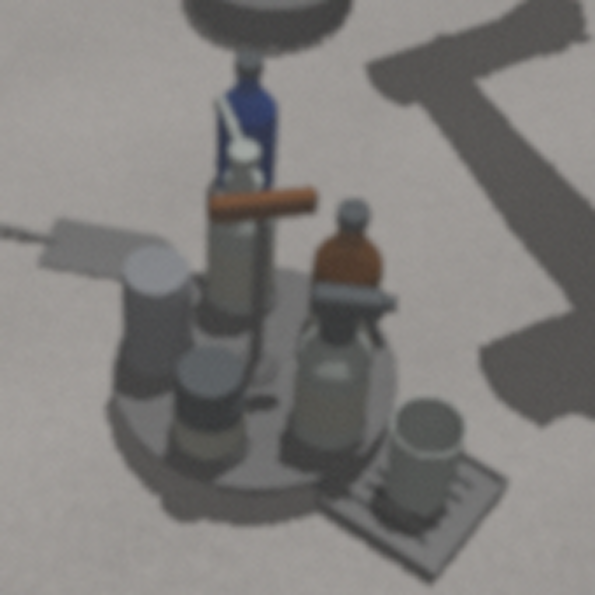

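```bash
python3 - <<'E'
from h import *
T=lambda x,y,z: atz("top",(x+.5)/4+170-.5,(y+.5)/4+160-.5,z).round(1)
S=lambda x,y,z: atz("side",(x+.5)/3.5+200-.5,(y+.5)/3.5+130-.5,z).round(1)
print("T h ends",T(248,137,264),T(267,229,264),"mid",T(257.5,183,264))
print("S h ends",S(210,208,252),S(317,198,252),"mid",S(263,204,252))
print("deck",T(266.5,218,44)); print("S deck",S(253,382,44))
print("spout",T(440,139,207),S(219,98,207))
print("pump head",T(354,167,225),S(243,148,228))
print("cup",T(164,361,100),S(428,426,100),)
print("tray cent",T(170,372,14)), print([T(*p,17) for p in((86,378),(187,447),(252,352),(150,290))])
E
```

```text
T h ends [590.6 104.5 264. ] [509.4  85.5 264. ] mid [549.8  95.  264. ]
S h ends [594.7 102.5 252. ] [510.4  83.  252. ] mid [553.  94. 252.]
deck [552.5  97.6  44. ]
S deck [553.8 110.7  44. ]
spout [603.1 -66.4 207. ] [602.3 -81.1 207. ]
pump head [572.6  11.1 225. ] [574.9   4.9 228. ]
cup [405.4 188.  100. ] [406.4 186.2 100. ]
tray cent [401.  190.6  14. ]
[array([393.3, 273.2,  17. ]), array([327.8, 170.9,  17. ]), array([422. , 109.7,  17. ]), array([481.8, 213.3,  17. ])]
```

```bash
python3 - <<'E'
from h import *
s=arm.read_state()
M=R.from_quat(s['ee_rot']).as_matrix(); print(M.round(3)); print(np.degrees(np.arctan2(M[1],M[0])).round(1))
print(np.degrees(s['joints']).round(1), s['position'].round(1))
# shift to above handle
d=np.array([551.5,96,330])-s['position']; print("tool shift cm",(M.T@d/10).round(2))
E
```

```text
[[ 0.947  0.    -0.321]
 [ 0.321 -0.     0.947]
 [ 0.    -1.    -0.   ]]
[ 18.7 -35.2 108.7]
[-56.5  22.    0.5  -0.  -68.4 -14.8] [ 200.7 -591.9  250.3]
tool shift cm [55.31 -7.97 53.89]
```

```bash
python3 -m inch '[[1,0,-3,0,0,0,0],[1,0,-6,0,0,0,0],[1,1,-8,1,0,0,0],[1,3,-8,3,0,0,0],[1,5,-8,5,0,0,0],[1,7.3,-8,7.2,0,0,0],[1,9.6,-8,9.4,0,0,0],[1,11.9,-8,11.6,0,0,0],[1,14.2,-8,13.8,0,0,0],[1,16.5,-8,16,0,0,0],[1,18.8,-8,18.2,0,0,0],[1,21.1,-8,20.4,0,0,0],[1,23.4,-8,22.6,0,0,0],[1,25.7,-8,24.8,0,0,0],[1,28,-8,27,0,0,0],[1,30.3,-8,29.2,0,0,0],[1,32,-8,31,0,0,0],[1,32,-8,31,0,0,0]]'
python3 -c "
from h import *
s=arm.read_state();print(np.degrees(s['joints']).round(1))
M=R.from_quat(s['ee_rot']).as_matrix();print((M.T@(np.array([551.5,96,330])-s['position'])/10).round(2),np.degrees(np.arctan2(M[1,2],M[0,2])))"
```

```text
clock: 2.45
position: [405.5, -192.8, 330.5]
ee_rot: [-0.697, -0.117, 0.116, 0.698]
contact_force: [0.6, -0.2, -0.2]
gripper_width: 85.2
[ -4.6   1.4 -14.6  -0.  -74.  -66.4]
[23.2   0.09 22.56] 108.98419843802633
```

```bash
python3 -m inch '[[1,1.5,0,1.5,0,0,0],[1,3.5,0,3.5,0,1,0],[1,5.8,0,5.7,0,2,0],[1,8,0,7.8,0,3,0],[1,10.2,0,10,0,4,0],[1,12.4,0,12.1,0,5,0],[1,14.6,0,14.2,0,5.7,0],[1,16.8,0,16.4,0,5.7,0],[1,19,0,18.5,0,5.7,0],[1,21,0,20.4,0,5.7,0],[1,22.5,0,21.9,0,5.7,0],[1,23.2,0,22.6,0,5.7,0],[1,23.2,0,22.6,0,5.7,0],[1,23.2,0,22.6,0,5.7,0]]'
python3 - <<'E'
from h import *
s=arm.read_state();print(np.degrees(s['joints']).round(1))
im=arm.get_image("wrist");P=arm.camera_params("wrist")
for p in ([551.5,96,264],[551.5-42,96-10,264],[551.5+42,96+10,264]): print(proj("wrist",p,P).round(1))
print(P)
cv2.imwrite("pics/wrist2.png",im[:,:,::-1])
E
```

```text
clock: 3.62
position: [551.1, 92.5, 330.1]
ee_rot: [0.703, 0.08, -0.081, -0.702]
contact_force: [-0.0, -0.5, -0.9]
gripper_width: 85.3
[  26.1   12.9   -1.1    0.   -76.  -103.1]
[261.3 223.3]
[261.1 156.3]
[261.5 281.8]
{'fx': 330.1229474602291, 'fy': 330.1229474602291, 'cx': 257.7576207144162, 'cy': 192.4735787539605, 'rvec': array([-1.81013432, -2.27704271, -0.38314505]), 'tvec': array([  33.20828132, -595.09636965,  274.85086763])}
```

View pics/wrist2.png

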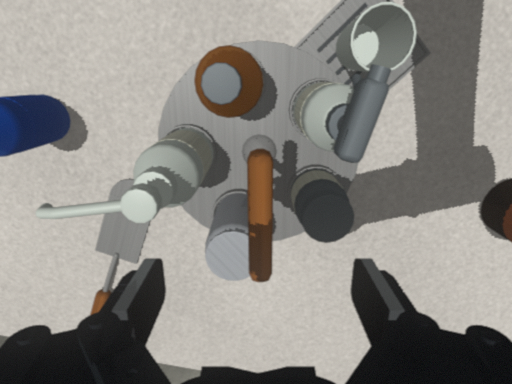

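```bash
python3 -c "
from h import *
s=arm.read_state();print(s['clock'],s['position'])
M=R.from_quat(s['ee_rot']).as_matrix();print((M.T@(np.array([550.3,95.7,257])-s['position'])/10).round(2),np.degrees(np.arctan2(M[1,2],M[0,2])))"
```

```text
3.6667 [550.94810781  92.00707321 330.34947601]
[0.02 7.33 0.38] 102.99077859720666
```

```bash
python3 -m inch '[[1,0,1,0.3,0,0,0],[1,0,2.5,0.3,0,0,0],[1,0,4,0.3,0,0,0],[1,0,5.5,0.3,0,0,0],[1,0,6.7,0.3,0,0,0],[1,0,7.3,0.3,0,0,0],[1,0,7.3,0.3,0,0,0],[1,0,7.3,0.3,0,0,0]]'
python3 - <<'E'
from h import *
im=arm.get_image("wrist");cv2.imwrite("pics/wrist3.png",im[:,:,::-1])
im=arm.get_image("side");cv2.imwrite("pics/side3.png",cv2.resize(im[130:300,200:370,::-1],None,fx=3.5,fy=3.5,interpolation=cv2.INTER_CUBIC))
E
```

```text
clock: 4.33
position: [550.6, 95.3, 257.5]
ee_rot: [0.703, 0.08, -0.08, -0.702]
contact_force: [0.6, 0.0, 0.8]
gripper_width: 85.5
```

View pics/wrist3.png

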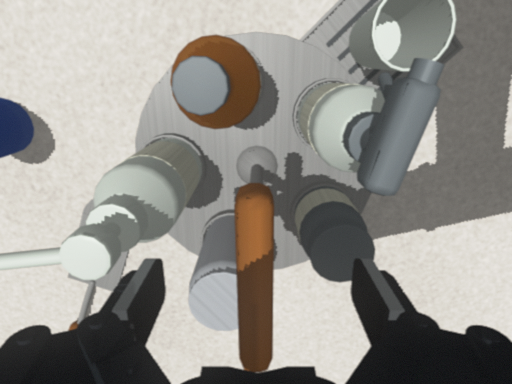

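View pics/side3.png

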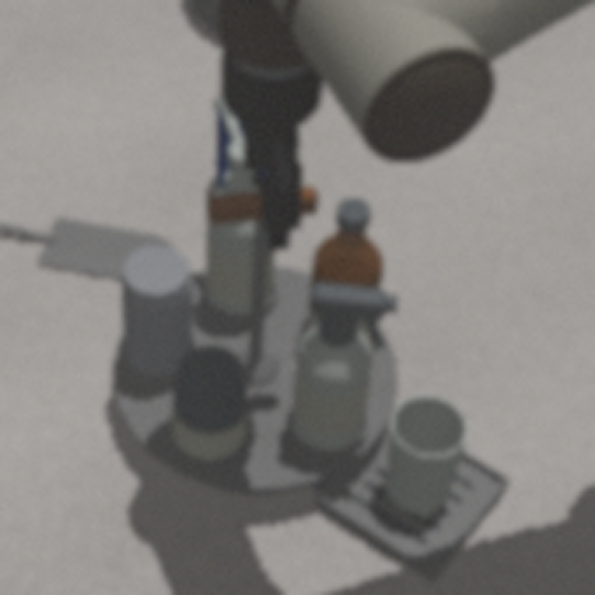

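Bar centred between the fingers (wrist column ~255 vs finger middle ~259; handle from rows 183 to 370). Closing in steps.

```bash
python3 -m inch '[[0.9,0,0,0,0,0,0],[0.8,0,0,0,0,0,0],[0.7,0,0,0,0,0,0],[0.6,0,0,0,0,0,0],[0.5,0,0,0,0,0,0],[0.4,0,0,0,0,0,0],[0.3,0,0,0,0,0,0],[0.25,0,0,0,0,0,0],[0.2,0,0,0,0,0,0],[0.15,0,0,0,0,0,0],[0.1,0,0,0,0,0,0],[0,0,0,0,0,0,0],[0,0,0,0,0,0,0],[0,0,0,0,0,0,0]]'
python3 - <<'E'
from h import *
im=arm.get_image("wrist");cv2.imwrite("pics/wrist4.png",im[:,:,::-1])
im=arm.get_image("top");cv2.imwrite("pics/top4.png",cv2.resize(im[160:290,170:340,::-1],None,fx=4,fy=4,interpolation=cv2.INTER_CUBIC))
print(arm.read_state())
E
```

```text
clock: 5.6
position: [551.0, 94.1, 257.6]
ee_rot: [0.704, 0.08, -0.08, -0.702]
contact_force: [2.8, -6.4, 0.1]
gripper_width: 14.9
{'clock': 5.7, 'joints': array([ 0.46039883,  0.26753782, -0.14607604,  0.00294777, -1.15822815,
       -1.80573774]), 'joint_vel': array([-0.00011138, -0.00145435, -0.00047367, -0.0004299 ,  0.00118603,
       -0.00105279]), 'joint_efforts': array([ 3.57136041e+00, -3.27589631e+01,  1.88994133e+01,  2.72507250e+00,
        2.00562347e-01,  1.91609477e-03]), 'position': array([551.04435646,  94.07568626, 257.60571734]), 'ee_rot': array([ 0.70359412,  0.07993577, -0.07998051, -0.70154736]), 'contact_force': array([ 1.52104179, -5.73015488,  0.07929721]), 'wrist_torque': array([-1.49464827, -0.59289347,  0.01360986]), 'gripper_width': 15.354576942198143}
```

View pics/wrist4.png

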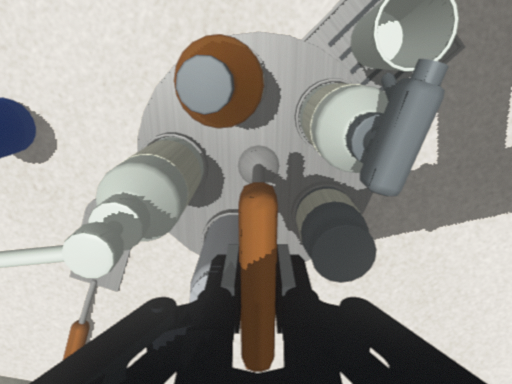

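View pics/top4.png

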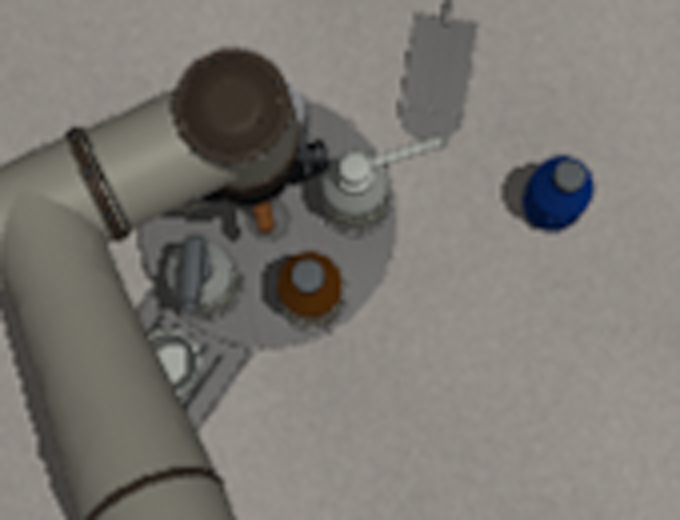

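```bash
python3 -m inch '[[0,0,0,-0.1,0,-1,0],[0,0,0,-0.1,0,-3,0],[0,0,0,-0.1,0,-6,0],[0,0,0,-0.1,0,-9,0],[0,0,0,-0.1,0,-12,0],[0,0,0,-0.1,0,-15,0],[0,0,0,-0.1,0,-18,0],[0,0,0,-0.1,0,-21,0],[0,0,0,-0.1,0,-24,0],[0,0,0,-0.1,0,-27,0],[0,0,0,-0.1,0,-30,0],[0,0,0,-0.1,0,-33,0],[0,0,0,-0.1,0,-36,0],[0,0,0,-0.1,0,-39,0],[0,0,0,-0.1,0,-42,0],[0,0,0,-0.1,0,-45,0],[0,0,0,-0.1,0,-47.5,0],[0,0,0,-0.1,0,-49,0],[0,0,0,-0.1,0,-50,0],[0,0,0,-0.1,0,-50,0]]'
python3 - <<'E'
from h import *
im=arm.get_image("wrist");cv2.imwrite("pics/wrist5.png",im[:,:,::-1])
s=arm.read_state();M=R.from_quat(s['ee_rot']).as_matrix();print(np.degrees(np.arctan2(M[1,2],M[0,2])),s['contact_force'],s['wrist_torque'],s['joints'][5])
E
```

```text
clock: 7.37
position: [552.2, 92.6, 257.6]
ee_rot: [0.604, 0.37, -0.37, -0.601]
contact_force: [6.3, -9.3, -1.2]
gripper_width: 14.7
153.02292665671226 [ 5.54571199 -9.87277921 -2.54951368] [-2.39015268 -1.41721998  0.06584136] -0.9304889617091152
```

View pics/wrist5.png

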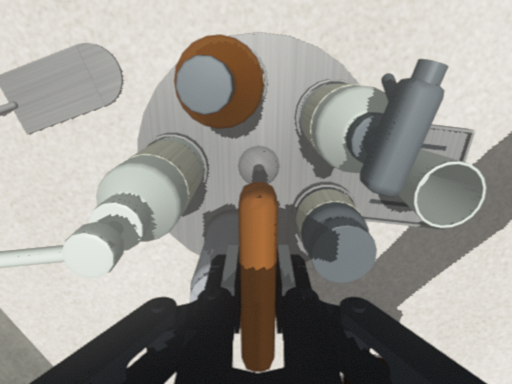

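```bash
python3 -m inch '[[0,-0.05,0,-0.1,0,-1,0],[0,-0.1,0,-0.18,0,-3,0],[0,-0.11,0,-0.2,0,-6,0],[0,-0.11,0,-0.21,0,-9,0],[0,-0.1,0,-0.23,0,-12,0],[0,-0.1,0,-0.24,0,-15,0],[0,-0.1,0,-0.25,0,-18,0],[0,-0.1,0,-0.26,0,-21,0],[0,-0.09,0,-0.27,0,-24,0],[0,-0.09,0,-0.28,0,-27,0],[0,-0.08,0,-0.29,0,-30,0],[0,-0.07,0,-0.3,0,-33,0],[0,-0.07,0,-0.31,0,-36,0],[0,-0.06,0,-0.32,0,-39,0],[0,-0.05,0,-0.33,0,-42,0],[0,-0.04,0,-0.34,0,-45,0],[0,-0.03,0,-0.35,0,-48,0],[0,-0.03,0,-0.35,0,-51,0],[0,-0.02,0,-0.36,0,-54,0],[0,-0.02,0,-0.36,0,-57,0]]'
python3 - <<'E'
from h import *
s=arm.read_state();M=R.from_quat(s['ee_rot']).as_matrix();print(np.degrees(np.arctan2(M[1,2],M[0,2])),M.T@s['contact_force'],s['wrist_torque'],s['joints'][5])
E
```

```text
clock: 9.08
position: [554.4, 92.6, 257.6]
ee_rot: [-0.353, -0.613, 0.613, 0.352]
contact_force: [0.4, -3.1, 0.3]
gripper_width: 15.3
-149.801763996394 [-2.87733011 -0.33810275  1.16357953] [-0.74104862 -0.44375228 -0.04586474] 0.07228954427870994
```

```bash
python3 -m inch '[[0,0,0,-0.01,0,-3,0],[0,0,0,-0.02,0,-6,0],[0,0,0,-0.03,0,-9,0],[0,0,0,-0.05,0,-12,0],[0,0.01,0,-0.06,0,-15,0],[0,0.01,0,-0.07,0,-18,0],[0,0.01,0,-0.08,0,-21,0],[0,0.02,0,-0.09,0,-24,0],[0,0.02,0,-0.1,0,-27,0],[0,0.03,0,-0.11,0,-30,0],[0,0.04,0,-0.12,0,-33,0],[0,0.04,0,-0.13,0,-36,0],[0,0.05,0,-0.14,0,-39,0],[0,0.06,0,-0.15,0,-42,0],[0,0.06,0,-0.16,0,-45,0],[0,0.07,0,-0.16,0,-48,0],[0,0.08,0,-0.17,0,-51,0],[0,0.09,0,-0.18,0,-54,0],[0,0.09,0,-0.18,0,-56,0],[0,0.1,0,-0.18,0,-57,0]]'
python3 - <<'E'
from h import *
s=arm.read_state();M=R.from_quat(s['ee_rot']).as_matrix();print(np.degrees(np.arctan2(M[1,2],M[0,2])),M.T@s['contact_force'],s['wrist_torque'],s['joints'][5])
im=arm.get_image("wrist");cv2.imwrite("pics/wrist6.png",im[:,:,::-1])
im=arm.get_image("top");cv2.imwrite("pics/top6.png",cv2.resize(im[160:290,170:340,::-1],None,fx=4,fy=4,interpolation=cv2.INTER_CUBIC))
im=arm.get_image("side");cv2.imwrite("pics/side6.png",cv2.resize(im[130:300,200:370,::-1],None,fx=3.5,fy=3.5,interpolation=cv2.INTER_CUBIC))
E
```

```text
clock: 10.75
position: [555.6, 94.4, 257.6]
ee_rot: [-0.018, -0.707, 0.707, 0.017]
contact_force: [1.4, -2.7, 0.4]
gripper_width: 14.8
-92.86034146169591 [-1.48931742 -0.41239301  2.58005391] [-1.00368042 -0.51220932 -0.13861742] 1.063921681814691
```

View pics/wrist6.png

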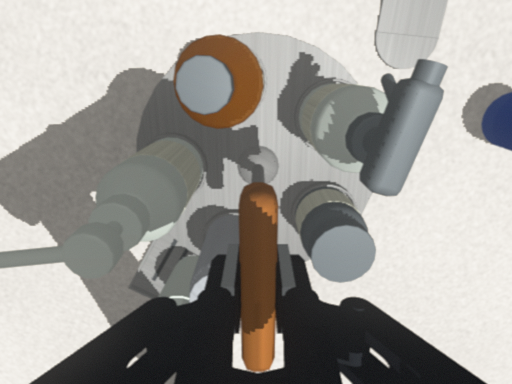

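View pics/side6.png

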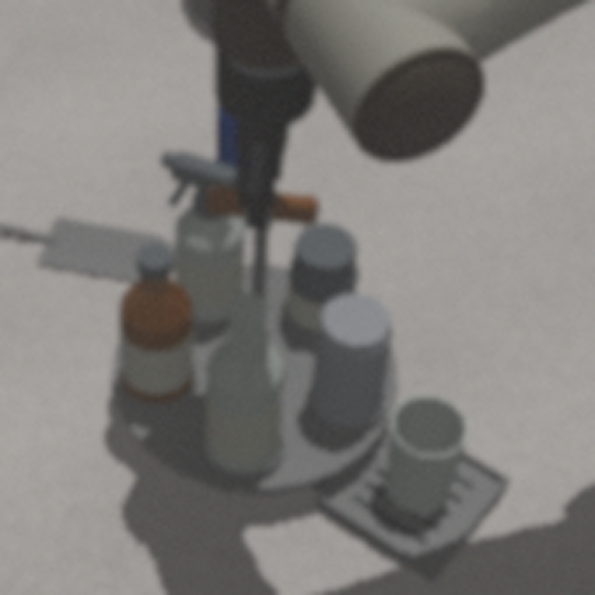

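View pics/top6.png

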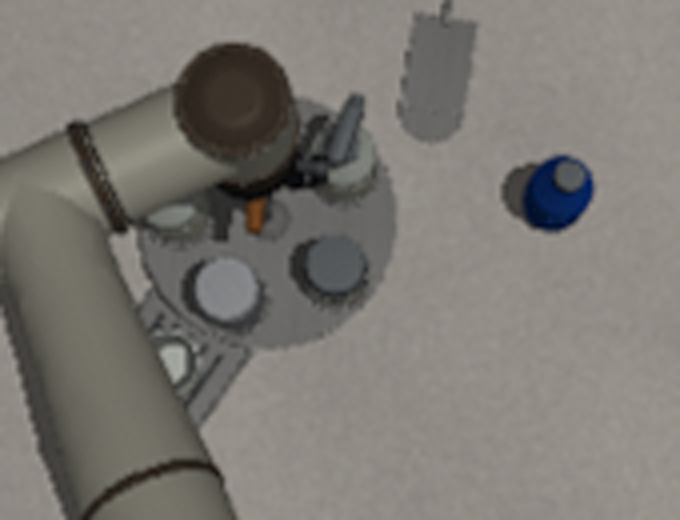

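```bash
python3 -m inch '[[0,0,0,-0.01,0,-1,0],[0,0,0,-0.02,0,-3,0],[0,0,0,-0.02,0,-6,0],[0,0,0,-0.03,0,-9,0],[0,0,0,-0.05,0,-12,0],[0,0.01,0,-0.06,0,-15,0],[0,0.01,0,-0.07,0,-18,0],[0,0.01,0,-0.08,0,-21,0],[0,0.02,0,-0.09,0,-24,0],[0,0.02,0,-0.1,0,-27,0],[0,0.03,0,-0.11,0,-30,0],[0,0.04,0,-0.12,0,-33,0],[0,0.04,0,-0.13,0,-36,0],[0,0.05,0,-0.14,0,-39,0],[0,0.06,0,-0.15,0,-42,0],[0,0.06,0,-0.16,0,-45,0],[0,0.07,0,-0.16,0,-48,0],[0,0.08,0,-0.17,0,-50,0],[0,0.09,0,-0.18,0,-51,0],[0,0.09,0,-0.18,0,-51,0]]'
python3 -m inch '[[0,0,0,-0.01,0,-1,0],[0,0.01,0,-0.02,0,-2.5,0],[0,0.01,0,-0.02,0,-4,0],[0,0.01,0,-0.02,0,-5,0],[0,0.01,0,-0.02,0,-5,0],[0,0.01,0,-0.02,0,-5,0]]'
cat > look.py <<'E'
from h import *
import sys
k=sys.argv[1]
s=arm.read_state();M=R.from_quat(s['ee_rot']).as_matrix();print(np.degrees(np.arctan2(M[1,2],M[0,2])),M.T@s['contact_force'],s['wrist_torque'],s['joints'][5])
im=arm.get_image("wrist");cv2.imwrite(f"pics/wrist{k}.png",im[:,:,::-1])
im=arm.get_image("top");cv2.imwrite(f"pics/top{k}.png",cv2.resize(im[160:290,170:340,::-1],None,fx=4,fy=4,interpolation=cv2.INTER_CUBIC))
im=arm.get_image("side");cv2.imwrite(f"pics/side{k}.png",cv2.resize(im[190:300,230:370,::-1],None,fx=5,fy=5,interpolation=cv2.INTER_CUBIC))
E
python3 look.py 7
```

```text
clock: 12.57
position: [554.8, 96.3, 257.6]
ee_rot: [0.288, -0.645, 0.646, -0.288]
contact_force: [3.5, -4.6, 0.5]
gripper_width: 15.1
clock: 13.07
position: [554.7, 96.4, 257.6]
ee_rot: [0.315, -0.632, 0.633, -0.316]
contact_force: [4.0, -4.4, 0.7]
gripper_width: 14.7
-36.981779002077694 [ 1.04264216 -0.65682105  5.85542109] [-1.14017552 -0.87222806  0.03984594] 2.0353048523422554
```

View pics/side7.png

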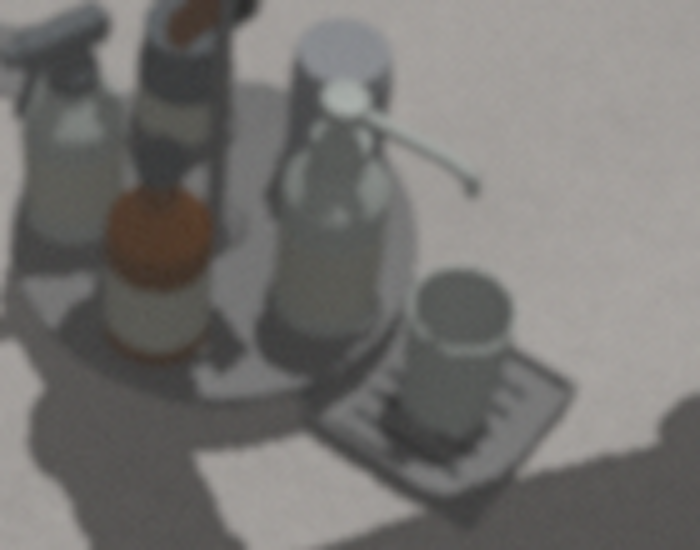

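View pics/top7.png

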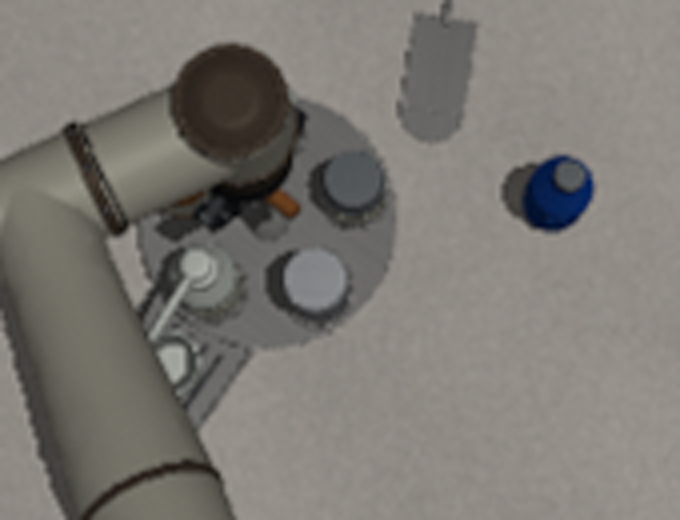

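View pics/wrist7.png

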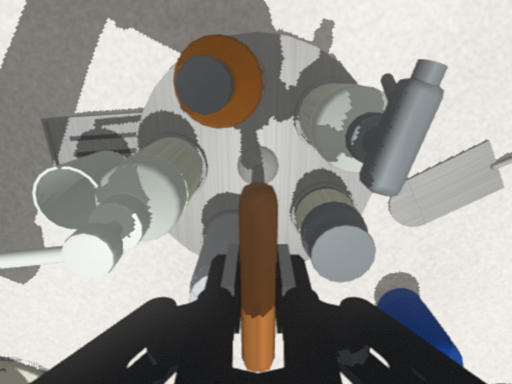

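Side view shows spout tip at zoomed (473,187), cup mouth ellipse centred about (464,310). Compute the horizontal offset, also from the network masks.

```bash
python3 - <<'E'
from h import *
S=lambda x,y,z: atz("side",(x+.5)/5+230-.5,(y+.5)/5+190-.5,z).round(1)
A=np.array([553.3,94.5])
T=lambda x,y,z: atz("top",(x+.5)/4+170-.5,(y+.5)/4+160-.5,z)
def pr(n,p): d=p[:2]-A; print(n,p[:2].round(1),"r",np.hypot(*d).round(1),"ang",np.degrees(np.arctan2(d[1],d[0])).round(1))
pr("spout206",S(473,189,206)); pr("spout209",S(473,186,209))
pr("cupS",S(464,311,100)); pr("cupT",T(164,361,100))
pr("headS",S(346,98,230)); pr("headT",T(199,266,228))
# direction of spout in the top view at height ~ 210, point near tip visible
pr("spoutmidT",T(155,335,212)); pr("bot base S",S(327,325,50))
# predicted pixel for tip over cup
for a in (143,145,147,149,151):
    X=[A[0]+171*np.cos(np.radians(a)),A[1]+171*np.sin(np.radians(a)),206]; p=proj("side",X); print(a,((p+.5-[230,190])*5-.5).round(1))
E
```

```text
spout206 [412.  185.2] r 167.9 ang 147.3
spout209 [412.3 185.7] r 167.9 ang 147.1
cupS [405.1 187.6] r 175.0 ang 147.9
cupT [405.4 188. ] r 175.0 ang 147.7
headS [483.1 147.5] r 88.0 ang 142.9
headT [480.4 146.7] r 89.7 ang 144.4
spoutmidT [420.  185.1] r 161.2 ang 145.8
bot base S [480.8 168.4] r 103.5 ang 134.5
143 [464.5 205.8]
145 [470.9 199.4]
147 [477.  192.7]
149 [482.7 185.9]
151 [488. 179.]
```

```bash
python3 -m inch '[[0,0,0,0,0,0,0],[0,0,0,0,0,0,0],[0,0,0,0,0,0,0],[0,0,0,0,0,0,0],[0,0,0,0,0,0,0],[0,0,0,0,0,0,0]]'
python3 - <<'E'
from h import *
s=arm.read_state();print(abs(s['joint_vel']).max(),s['gripper_width'],s['contact_force'])
print(arm.job_done())
E
```

```text
clock: 13.72
position: [554.7, 96.4, 257.6]
ee_rot: [0.315, -0.632, 0.633, -0.316]
contact_force: [3.9, -4.0, 0.2]
gripper_width: 14.9
0.0017311503059859409 14.89180558867425 [ 3.87101845 -4.0484514   0.17876413]
the job is handed in; nothing more can be done
None
```

I gripped the caddy's T-handle from above, turned it about 220° counter-clockwise at roughly 0.6 rad/s, and handed the job in at 13.7 s still holding it. No verdict was reported, so these are my own last checks.

- **Spout position:** in the side camera the spout outlet is about 7 mm from the middle of the cup's mouth, against the 18 mm limit. Nearly all of that is along the radius; in angle it was 147.2° against 147.8° for the cup.
- **Cross-check:** the arm hid the spout tip from the top camera. The visible part of the spout there pointed at about 146°, which agrees to within about 2°.
- **Hold:** the fingers are shut on the bar at 14.9 mm opening and the arm was at rest. The wrist reading was about 6 N.
- **Other things:** in the last pictures the containers look upright in their sockets, and the cup, blue bottle and trowel look unmoved. I did not measure the pot or the sieve again, but the arm did not go near the pot and passed well above the table on the sieve's side.

The side camera puts the cup about 175 mm from the axis, against the stated 172 mm, and the spout about 168 mm, against 170 mm. Those differences are close to the calibration error, so the true offset may be smaller than 7 mm.

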